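Fit the pressure cap to the coolant tank and hold it home for the leak test

TASK

Fit the pressure cap with the red grip to the filler neck of the aluminium coolant tank: set its two tabs into the notches of the neck, press it fully down against its spring, and turn it a quarter turn clockwise until it meets the stop. Finish still gripping it there, pressed fully down and turned home, while I pump the tank up for the leak test: do not let go. Leave the old black-gripped cap and the other things on the bench where they are.

Things in the scene. Friction and masses are not known exactly. Their poses are not given: they have to be found in the camera images.
- cap: Pressure cap with a red grip, loose, about 110 g, standing on its tapered valve (18 mm across at its foot) on the bench, grip up. Origin: on the axis, at the underside of the relaxed valve (bench level at start); z up. Aluminium shell 60 mm across, from 6.5 mm (rim) to 19 mm (flat top) above the origin. Half a turn leaves its shape the same.
- cap_grip (a point): Point on the cap's axis in its red grip bar, 33 mm above the cap's origin; axes as the cap's. The bar stands on the flat top, from 19 to 43 mm above the origin; it is 46 mm long along x and 14 mm wide along y, with nothing beside it: the place to pinch and turn the cap.
- cap_tab (a point): Middle of the cap's tab at its +x side, 21.5 mm from the axis, 8 mm above the cap's origin; a second tab lies opposite at -x. The tabs point inward from the rim, directly below the ends of the grip bar; each is 10 mm wide, 3 mm thick, and reaches in to 20.5 mm from the axis.
- cap_roof (a point): Point on the cap's axis at the inside of its roof, 16 mm above the cap's origin. It comes level with neck when the cap is fully down on the neck.
- cap_valve (a joint): How far (m) the cap's sprung valve disc is pushed up into the cap: 0 when relaxed, 0.0065 with the cap fully down on the neck, 0.009 at most. The spring takes 3 N to start and 1.2 N per mm, so about 11 N with the cap fully down.
- neck (a point): Centre of the top face of the tank's filler neck, 114 mm above the bench; z up, axes those of the tank. Bore 29 mm, lip 47 mm across, 3.5 mm thick. Lowering the cap, its valve meets the seat when cap_roof is 6.5 mm above; the tabs clear the lip's underside below 3 mm; at 0 the roof lies on the lip. Sideways play 2.5 mm.
- notch (a point): The notch in the lip at the neck's +x side, 21.5 mm from the neck's centre; a second one lies opposite at -x. Each is about 19 mm wide and 5.5 mm deep. The cap's tabs pass when its bar lies along the neck's x, either way round, within about 0.15 rad. Pressed down, the cap then turns only clockwise seen from above, 88 degrees to a fixed stop; unpressed, it is lifted 3 mm by its spring.
- tank: Welded aluminium coolant tank, 96 x 168 mm, top face 88 mm up, fixed on a 130 x 200 mm steel plate. Origin: centre of the plate's underside; z up. The neck stands at y = -35 mm; a pressure gauge (38 mm dial, top 113 mm up) at y = +55 mm, an air valve (top 112 mm up) at x = -34, y = +60 mm; two bunged hose spigots point to +x.
- old_cap: The old cap, a bystander: same size and shape, black grip, dark shell, 110 g; it trades places with the red one. Origin at its underside, on the axis.
- ratchet: Bystander: ratchet wrench, 265 mm long along its x, 26 mm high, lying. Origin: under its middle.
- screwdriver: Bystander: screwdriver with a red handle, 200 mm long along its x, lying.
- tape: Bystander: black roll of tape, 104 mm across, 48 mm high, lying flat. Origin: centre of its underside.
- tub: Bystander: black closed tub, 90 mm across, 105 mm high. Origin: centre of its underside.
Mind the look-alikes: they are no part of the job. Leave any green look-alike of the cap alone. What is shaped like the tank but purple is not meant.

How it is judged:
By the outcome, as a careful person would: the job done as asked, in the order asked, and still so for the second after the job is handed in, while the arm keeps its last pose, push and grip.
It also fails if it takes over 48 s, if anything falls off the work surface, if the arm or the gripper's body presses on something with over 40 N, if the wrist force passes 120 N, or if a joint passes its speed limit or range.

ROBOT

A 6-joint arm with a two-finger parallel gripper is mounted at the origin on the work surface. World frame = base frame: x ahead of the robot, y to its left, z up, the work surface at z = 0. Lengths are in m, angles in rad, forces in N, time in s.
With the tool pointing down it reaches from about 0.35 to 0.85 m from the base axis. Payload 8.1 kg.
Tool frame: the origin (TCP) lies at the centre of the arm's flange, where the gripper is bolted on; the fingertips stand 186 mm ahead of it and the grasp point (between the pads) lies 167 mm ahead of it (robot.grasp_offset is the distance from the TCP to the grasp point, in m); z points along the fingers, y is the line along which they close (so a half turn about z gives the same grasp; the last joint's range is limited). The gripper opens to 93 mm and grips with 3 to 60 N. Pads are 15 mm wide; open, the fingers measure 128 mm over their backs; the gripper's body (75 mm by 188 mm) begins 65 mm behind the grasp point.
Start: joints at [-1.331, 0.13, 1.488, -0, 1.523, -0.085], TCP at [0.191, -0.569, 0.405] pointing down, gripper open.
Joint ranges: [-2.96, 2.96], [-0.89, 2.26], [0.02, 2.5], [-1.34, 4.48], [0, 2.73], [-2.66, 2.66]. Speed limits (rad/s): [2.39, 2.39, 2.79, 3.14, 3.14, 3.14].

INTERFACE

Orientations are given as a rotation vector (axis times angle).
In Python, from plant import robot gives the robot as it stands.
- The arm moves only by the tool drive_tool, never from a script. Its argument "moves" is one flat list of numbers, 7 for each row, row after row: the finger opening in mm, from 0 to 93, then the shift along the tool's x, y, z in mm, then the turn, a rotation vector about the tool's x, y, z in degrees. A call has 1 to 8 rows; each row shifts and turns the commanded pose from where the row before left it, along the tool's axes as they then stand; what a row does not reach is not made up. A row lasts 1/10 s, in which the tool goes at most 50 mm and 8.59 degrees, less where a joint would pass 70% of its speed; a pose out of reach is approached as far as the arm can. A call is refused whole if a number of a shift passes 50 or a number of a turn 8.59, either way. A call with a gripper value outside its range is refused whole. The fingers move at their own pace and stop on an object; "grip_force" is the grip in N (left out, the last holds). Time passes only in rows, so rows that do not move let the fingers close. It gives the time, the measured TCP pose, the force, the opening and the grip force at its end, in the units of the state.
- robot.read_state(): the state, without advancing time (a new reading comes with each control period).
- robot.read_camera(name): name is "scene" or "side" or "wrist"; returns a dict with "color" (480x640x3 uint8, red, green, blue), "depth" (480x640 float32, m along the optical axis (not along the pixel's ray), 0 where there is no reading), "mtx" (3x3 intrinsics, pixels), "dist_coeffs" ([k1, k2, p1, p2, k3] as OpenCV has them; the pictures are not rectified), "R" (3x3) and "t" (3): a world point X has camera coordinates R X + t. Camera axes: x right, y down, z forward; pixel columns grow to the right and rows downward; lengths in m; the calibration is good to about 2 mm. A picture is of the moment at which its call begins.
- robot.close_job(): hands the job in; it is judged then, once.
The state is a dict: "t": time; "q": joint angles; "dq": joint speeds; "joint_torque": joint torques, N m; "tool_pos": TCP position; "orientation": TCP orientation; "force": force on the tool from outside, world axes, zero at the start; "wrist_torque": the same for the moment, N m; "opening": finger opening in m; "gripper_force": force on a finger pad.
Only numpy, scipy, OpenCV 4.12 (cv2) and the standard library are available. Lean on these libraries where they do the work, as an engineer would, in place of code of your own. Each camera call takes 0.05 s, during which the arm holds its last target. There are 200 camera calls.

## Working session

There is one attempt and no reset: what is moved stays moved. The work goes in short steps, Python scripts to look and compute and a tool call to move; the robot and the scene stay as the last step left them, time stands still between calls to the robot, and variables do not carry over. Pictures are saved under pics/ and viewed, at most 10 in all, crops included, and the job is handed in when it is done.

Besides the shell and the picture viewer there is one more tool, called after "Call:" as a command line: name --argument value ..., lists and objects as JSON in quotes. drive_tool: Moves the arm, as the interface text tells. Its arguments: {"type":"object","properties":{"moves":{"type":"array","items":{"type":"number"}},"grip_force":{"type":"number"}},"required":["moves"]}

```bash
mkdir -p pics; ls
cat > h.py <<'E'
import numpy as np, cv2
from plant import robot
from scipy.spatial.transform import Rotation as Ro
def save(c,n): cv2.imwrite('pics/'+n+'.png',c['color'][...,::-1])
def world(c,u,v,d=None):
    "pixel(s) -> world by depth"
    u=np.atleast_1d(u);v=np.atleast_1d(v)
    if d is None: d=c['depth'][v.astype(int),u.astype(int)]
    p=cv2.undistortPoints(np.stack([u,v],1).astype(float).reshape(-1,1,2),c['mtx'],c['dist_coeffs'])[:,0]
    X=np.c_[p*np.reshape(d,(-1,1)),np.ones(len(u))*d]
    return (X-c['t'])@c['R']
def plane(c,u,v,z):
    u=np.atleast_1d(u);v=np.atleast_1d(v)
    p=cv2.undistortPoints(np.stack([u,v],1).astype(float).reshape(-1,1,2),c['mtx'],c['dist_coeffs'])[:,0]
    D=np.c_[p,np.ones(len(p))]@c['R']; C=-c['R'].T@c['t']
    return C+D*((z-C[2])/D[:,2:3])
def pix(c,X):
    return cv2.projectPoints(np.atleast_2d(X).astype(float),cv2.Rodrigues(c['R'])[0],c['t'],c['mtx'],c['dist_coeffs'])[0][:,0]
E
python3 - <<'E'
from h import *
for n in('scene','side'):
    c=robot.read_camera(n); save(c,n); np.savez(n+'.npz',**c); print(n,-c['R'].T@c['t'],c['R'][2])
E
```

```text
pics
scene [ 1.10850825 -0.62192974  0.96112377] [-0.48947428  0.52089348 -0.69934606]
side [0.0709563  1.00298472 0.8442893 ] [ 0.34491948 -0.75618511 -0.5560707 ]
```

View pics/scene.png

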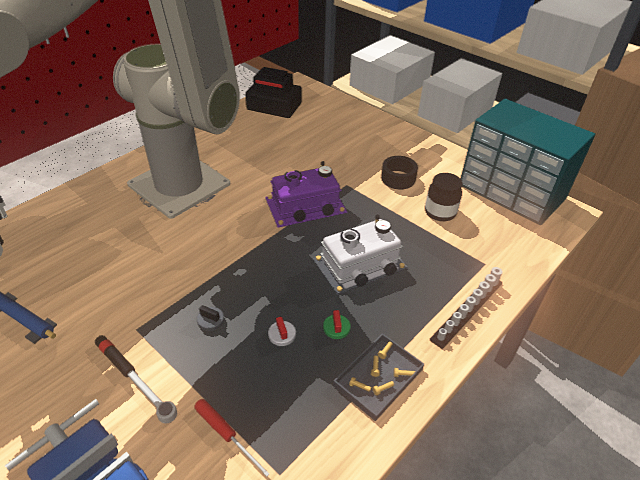

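View pics/side.png

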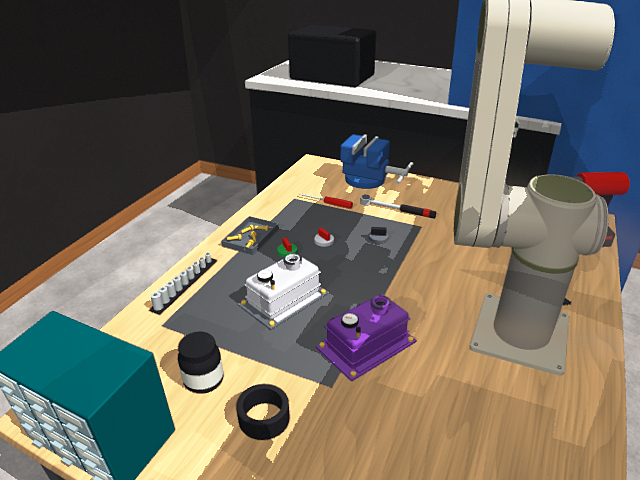

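The scene view shows these candidates:
- The red-gripped cap with the aluminium shell at (282,333), which is the one I want.
- The green-shelled look-alike at (337,325).
- The old black cap at (209,318).
- The red screwdriver handle at (215,418).

The aluminium tank is at (360,255) with its neck at (350,236) and gauge at (383,226). The purple tank at (305,195) is not meant. In the side view the cap is at (324,238) and the neck at (292,261).

Run:
```python
from h import *
def rect(P):
    (c,s,a)=cv2.minAreaRect(P[:,:2].astype(np.float32)*1000); return np.round(c,1),np.round(s,1),round(a,1)
for n,capb,tankb,ng in(('scene',(265,310,300,350),(305,210,410,295),[(350,236),(383,226)]),('side',(310,225,338,250),(240,250,325,325),[(292,261),(265,276)])):
    c=dict(np.load(n+'.npz')); print(n)
    vv,uu=np.mgrid[capb[1]:capb[3],capb[0]:capb[2]]; vv=vv.ravel();uu=uu.ravel()
    col=c['color'][vv,uu].astype(int); P=world(c,uu,vv)
    red=(col[:,0]>90)&(col[:,1]<60)&(col[:,2]<60)
    print('red n',red.sum(),'z',np.percentile(P[red,2],[5,50,95]),rect(P[red]))
    t=red&(P[:,2]>.038); print('top',t.sum(),P[t].mean(0),rect(P[t]))
    s=~red&(abs(P[:,2]-.019)<.004); print('shelltop',s.sum(),rect(P[s]),)
    vv,uu=np.mgrid[tankb[1]:tankb[3],tankb[0]:tankb[2]]; vv=vv.ravel();uu=uu.ravel()
    P=world(c,uu,vv)
    t=(abs(P[:,2]-.088)<.004); print('tanktop',t.sum(),rect(P[t]))
    t=(P[:,2]>.02)&(P[:,2]<.095); print('tankbody',t.sum(),rect(P[t]))
    for k,q in enumerate(ng):
        m=np.hypot(uu-q[0],vv-q[1])<16; m&=(P[:,2]>.108)&(P[:,2]<.125)
        print('neck/gauge',m.sum(),P[m].mean(0),rect(P[m]),cv2.minEnclosingCircle(P[m][:,:2].astype(np.float32)*1000))
c=dict(np.load('scene.npz'));im=c['color'][...,::-1]
a=cv2.resize(im[295:355,190:360],None,fx=4.5,fy=4.5,interpolation=cv2.INTER_CUBIC); b=cv2.resize(im[205:295,305:415],None,fx=3.3,fy=3.3,interpolation=cv2.INTER_CUBIC)
o=np.zeros((a.shape[0]+b.shape[0],a.shape[1],3),np.uint8);o[:a.shape[0]]=a;o[a.shape[0]:,:b.shape[1]]=b;cv2.imwrite('pics/crop.png',o)
```

```text
scene
red n 146 z [0.02616707 0.04125679 0.04451897] (array([ 592.5, -160.9]), array([17.6, 74. ]), 52.9)
top 108 [ 0.60398122 -0.16994494  0.04202216] (array([ 603.5, -169.9]), array([13.4, 45.7]), 62.3)
shelltop 326 (array([ 604. , -169.4]), array([58.8, 56.1]), 61.7)
tanktop 1285 (array([586.5, 118. ]), array([164.5,  95.3]), 69.5)
tankbody 3184 (array([521.7, 143.2]), array([174.7, 303.2]), 69.4)
neck/gauge 150 [0.57299467 0.0858894  0.11221647] (array([573.9,  84.7]), array([47.3, 42.8]), 59.3) ((572.7686767578125, 85.35039520263672), 24.146915435791016)
neck/gauge 148 [0.6024192  0.17042452 0.1110617 ] (array([594.9, 171.6]), array([36.2, 56.9]), 80.4) ((595.6942138671875, 176.47312927246094), 31.345317840576172)
side
red n 103 z [0.02167827 0.03648492 0.04378655] (array([350. , 372.9]), array([  32.7, 1377.9]), 25.2)
top 47 [ 0.58993262 -0.13703754  0.05865535] (array([333.1, 408.8]), array([  32.5, 1298.4]), 25.2)
shelltop 102 (array([ 598.7, -158.6]), array([54.4, 48.4]), 25.3)
tanktop 974 (array([584. , 125.1]), array([166.8,  96.9]), 69.1)
tankbody 2573 (array([589.4,  79.8]), array([161.1, 284.3]), 4.4)
neck/gauge 119 [0.57326336 0.09015682 0.11206437] (array([573.4,  88.8]), array([47.3, 40. ]), 65.1) ((573.2013549804688, 89.47119140625), 24.975479125976562)
neck/gauge 134 [0.60118942 0.17714803 0.11095981] (array([595.5, 175.2]), array([37.7, 54.4]), 82.5) ((596.1209716796875, 178.39102172851562), 31.160314559936523)
```

View pics/crop.png

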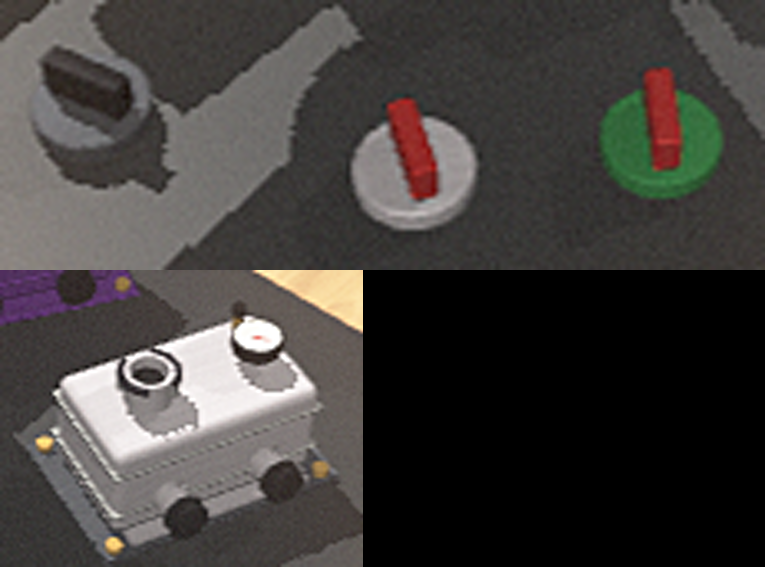

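The crop confirms the choice: the silver shell with the red bar is the middle of the three caps, at crop (413,150). The neck opens at (148,375) in the lower crop, with the gauge at (257,340).

```bash
cat >> h.py <<'E'
def goto(grasp,yaw):
    "tool deltas (mm, deg) from the present pose to grasp point (m) with tool y at yaw deg, pointing down"
    s=robot.read_state(); R=Ro.from_rotvec(s['orientation']); p=np.array(s['tool_pos'])+R.apply([0,0,robot.grasp_offset])
    y=np.radians(yaw); Y=np.array([np.cos(y),np.sin(y),0]); Z=np.array([0,0,-1.]); X=np.cross(Y,Z)
    T=Ro.from_matrix(np.c_[X,Y,Z])
    print('t',round(s['t'],2),'grasp',p.round(4),'yawY',np.degrees(np.arctan2(*R.as_matrix()[1::-1,1])).round(2),'tilt',R.as_matrix()[:,2].round(4),'q',np.round(s['q'],3),'F',np.round(s['force'],1),'open',s['opening'])
    print('shift mm (tool now)',(R.inv().apply(np.array(grasp)-p)*1000).round(1),'turn deg',np.degrees((R.inv()*T).as_rotvec()).round(2))
E
python3 - <<'E'
from h import *
goto([.604,-.168,.2],62.3); goto([.604,-.168,.2],242.3)
E
```

```text
t 0.1 grasp [ 0.1914 -0.5681  0.2365] yawY -71.39 tilt [-4.0e-04  1.6e-03 -1.0e+00] q [-1.331  0.131  1.489  0.     1.523 -0.085] F [ 0.5  0.1 -0.2] open 0.09286701751000105
shift mm (tool now) [ 518.7 -247.5   37. ] turn deg [-4.0000e-02 -1.2000e-01 -1.3369e+02]
t 0.1 grasp [ 0.1914 -0.5681  0.2365] yawY -71.39 tilt [-4.0e-04  1.6e-03 -1.0e+00] q [-1.331  0.131  1.489  0.     1.523 -0.085] F [ 0.5  0.1 -0.2] open 0.09286701751000105
shift mm (tool now) [ 518.7 -247.5   37. ] turn deg [-9.000e-02  3.000e-02  4.631e+01]
```

Call:
drive_tool --moves '[60, 47, -22.5, 0, 0, 0, 0, 60, 47, -22.5, 0, 0, 0, 0, 60, 47, -22.5, 0, 0, 0, 0, 60, 47, -22.5, 0, 0, 0, 0, 60, 47, -22.5, 0, 0, 0, 0, 60, 47, -22.5, 0, 0, 0, 0, 60, 47, -22.5, 0, 0, 0, 0, 60, 47, -22.5, 0, 0, 0, 0]'

```text
t: 0.9
tool_pos: [0.4793, -0.288, 0.4044]
orientation: [-3.1, -0.508, 0.001]
force: [0.6, -0.1, 0.9]
opening: 0.0599
gripper_force: 0.0
```

Call:
drive_tool --moves '[60, 47, -22.5, 0, 0, 0, 0, 60, 47, -22.5, 0, 0, 0, 0, 60, 47, -22.5, 0, 0, 0, 0, 60, 0, 0, 0, 0, 0, -8.5, 60, 0, 0, 0, 0, 0, -8.5, 60, 0, 0, 0, 0, 0, -8.5, 60, 0, 0, 0, 0, 0, -8.5, 60, 0, 0, 0, 0, 0, -8.5]'

```text
t: 1.7
tool_pos: [0.5858, -0.1851, 0.404]
orientation: [-2.699, -1.605, 0.001]
force: [-0.5, -0.7, -1.7]
opening: 0.0599
gripper_force: 0.0
```

Call:
drive_tool --moves '[60, 0, 0, 0, 0, 0, -8.5, 60, 0, 0, 0, 0, 0, -8.5, 60, 0, 0, 0, 0, 0, -8.5, 60, 0, 0, 0, 0, 0, -8.5, 60, 0, 0, 0, 0, 0, -8.5, 60, 0, 0, 0, 0, 0, -8.5, 60, 0, 0, 0, 0, 0, -8.5, 60, 0, 0, 0, 0, 0, -8.5]'

```text
t: 2.5
tool_pos: [0.5857, -0.1852, 0.4041]
orientation: [-1.341, -2.84, 0.0]
force: [0.7, -0.9, -0.2]
opening: 0.0598
gripper_force: 0.0
```

Call:
drive_tool --moves '[60, 0, 0, 0, 0, 0, -8.5, 60, 0, 0, 0, 0, 0, -8.5, 60, 0, 0, 0, 0, 0, -6, 60, 0, 0, 0, 0, 0, 0, 60, 0, 0, 0, 0, 0, 0]'

```text
t: 3.0
tool_pos: [0.5858, -0.1852, 0.4043]
orientation: [-0.762, -3.047, -0.0]
force: [0.2, -0.6, -0.5]
opening: 0.0599
gripper_force: 0.0
```

Run:
```python
from h import *
goto([.604,-.168,.2],62.3)
c=robot.read_camera('wrist'); np.savez('w1.npz',**c); save(c,'w1'); print(-c['R'].T@c['t'],c['R'][2])
```

```text
t 3.0 grasp [ 0.5857 -0.1852  0.237 ] yawY 61.92 tilt [-6.e-04  3.e-04 -1.e+00] q [-0.39   0.169  1.446  0.     1.527 -1.47 ] F [ 0.2 -0.6 -0.5] open 0.05988548615947437
shift mm (tool now) [-8.1 23.8 37. ] turn deg [-0.   -0.04 -0.38]
[ 0.51095926 -0.14718621  0.38525413] [ 0.26209719 -0.14004921 -0.95482526]
```

View pics/w1.png

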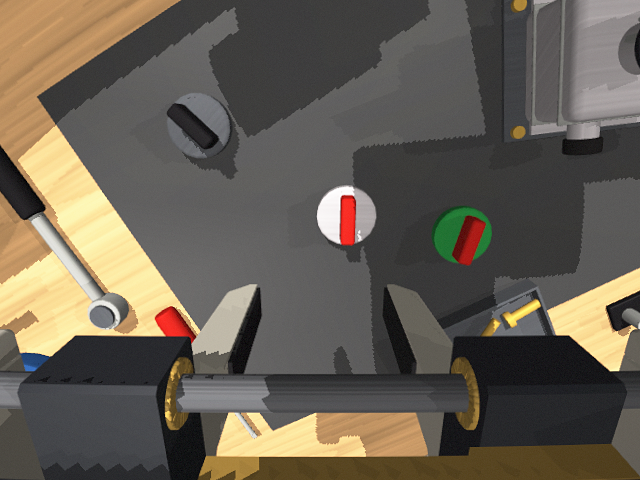

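The wrist view shows the red cap at (347,216) with its bar upright in the image. The green look-alike is at (463,236) and the old cap at (198,125). The fingers straddle the approach line.

Run:
```python
from h import *
def rect(P):
    (c,s,a)=cv2.minAreaRect(P[:,:2].astype(np.float32)*1000); return np.round(c,1),np.round(s,1),round(a,1)
c=dict(np.load('w1.npz'))
vv,uu=[a.ravel() for a in np.mgrid[180:255,310:385]]
col=c['color'][vv,uu].astype(int); P=world(c,uu,vv)
red=(col[:,0]>90)&(col[:,1]<70)&(col[:,2]<70)
print(np.percentile(P[red,2],[5,50,95]))
t=red&(P[:,2]>.040);print('top depth',t.sum(),rect(P[t]),P[t].mean(0))
t=red&(P[:,2]>.040);print('top plane',rect(plane(c,uu[t],vv[t],.043)))
s=(abs(P[:,2]-.019)<.004)&~red;print('shell',rect(P[s]),cv2.minEnclosingCircle(P[s][:,:2].astype(np.float32)*1000))
sh=(P[:,2]>.012);print(cv2.minEnclosingCircle(P[sh][:,:2].astype(np.float32)*1000))
Q=plane(c,[463],[236],.03);print('green',Q)
```

```text
[0.03961858 0.04349464 0.044771  ]
top depth 675 (array([ 568. , -156.2]), array([ 19.4, 113.8]), 71.4) [ 0.59926325 -0.16698488  0.04443089]
top plane (array([ 599.8, -167.2]), array([13.8, 45.7]), 61.4)
shell (array([ 600.1, -167.2]), array([59. , 58.8]), 67.0) ((600.4716796875, -167.51315307617188), 30.006017684936523)
((570.29296875, -160.01364135742188), 60.7045783996582)
green [[ 0.67102958 -0.07323425  0.03      ]]
```

Call:
drive_tool --moves '[60, -5.4, 22.4, 0, 0, 0, 0, 60, 0, 0, 40, 0, 0, 0, 60, 0, 0, 40, 0, 0, 0, 60, 0, 0, 30, 0, 0, 0, 60, 0, 0, 0, 0, 0, 0, 60, 0, 0, 0, 0, 0, 0]'

```text
t: 3.65
tool_pos: [0.601, -0.168, 0.2949]
orientation: [-0.759, -3.047, -0.0]
force: [0.5, -0.1, 0.4]
opening: 0.0602
gripper_force: 0.0
```

Run:
```python
from h import *
def rect(P):
    (c,s,a)=cv2.minAreaRect(P[:,:2].astype(np.float32)*1000); return np.round(c,1),np.round(s,1),round(a,1)
c=robot.read_camera('wrist'); np.savez('w2.npz',**c); save(c,'w2')
vv,uu=[a.ravel() for a in np.mgrid[0:480,0:640]]
col=c['color'].reshape(-1,3).astype(int); P=world(c,uu,vv)
near=np.hypot(P[:,0]-.6,P[:,1]+.167)<.04
red=near&(col[:,0]>90)&(col[:,1]<70)&(col[:,2]<70)&(abs(P[:,2]-.043)<.006)
q=plane(c,uu[red],vv[red],.043); print(red.sum(),rect(q),P[red,2].mean(),uu[red].mean(),vv[red].mean())
x=rect(q)[0]/1000; goto([x[0],x[1],.04],61.6)
```

```text
313 (array([ 599.7, -166.6]), array([12.9, 46.3]), 60.8) 0.0424851832045132 327.7699680511182 249.7476038338658
t 3.7 grasp [ 0.602  -0.1683  0.1293] yawY 62.05 tilt [ 1.9e-03 -7.0e-04 -1.0e+00] q [-0.355  0.267  1.533 -0.     1.339 -1.438] F [-0.3 -0.1  0.3] open 0.06011062166435145
shift mm (tool now) [ 3.   0.4 89.3] turn deg [0.01 0.12 0.45]
```

Call:
drive_tool --moves '[60, 1.5, 0.4, 30, 0, 0, 0.4, 60, 0, 0, 30, 0, 0, 0, 60, 0, 0, 15, 0, 0, 0, 60, 0, 0, 13, 0, 0, 0, 60, 0, 0, 0, 0, 0, 0, 60, 0, 0, 0, 0, 0, 0]'

```text
t: 4.3
tool_pos: [0.6006, -0.1672, 0.2081]
orientation: [0.768, 3.045, -0.0]
force: [0.5, 0.4, -0.0]
opening: 0.0601
gripper_force: 0.0
```

Run:
```python
from h import *
goto([.6,-.167,.04],61.6)
c=robot.read_camera('scene'); im=c['color'][...,::-1][270:380,220:360]; a=cv2.resize(im,None,fx=3.6,fy=3.6,interpolation=2)
c=robot.read_camera('wrist'); b=cv2.resize(c['color'][...,::-1],(528,396)); cv2.imwrite('pics/g1.png',cv2.resize(np.hstack([a,b[:, 66:462]]),(800,352)))
```

```text
t 4.3 grasp [ 0.6009 -0.1673  0.0408] yawY 61.7 tilt [ 1.5e-03 -6.0e-04 -1.0e+00] q [-0.354  0.362  1.592 -0.     1.186 -1.431] F [ 0.5  0.4 -0. ] open 0.060084446278242505
shift mm (tool now) [ 0.9 -0.2  0.8] turn deg [0.01 0.09 0.1 ]
```

View pics/g1.png

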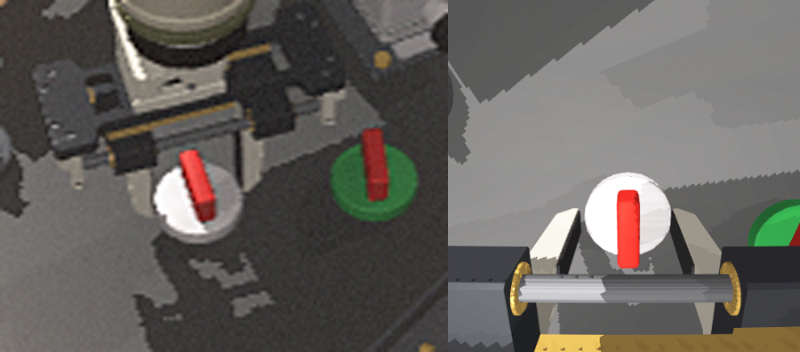

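The bar stands between the open fingers, centred across its width: (197,187) in the left panel and (627,230) in the right. Next I close on it.

Call:
drive_tool --moves '[30, 0, 0, 0, 0, 0, 0, 20, 0, 0, 0, 0, 0, 0, 10, 0, 0, 0, 0, 0, 0, 5, 0, 0, 0, 0, 0, 0, 5, 0, 0, 0, 0, 0, 0, 5, 0, 0, 0, 0, 0, 0]' --grip_force 30

```text
t: 5.0
tool_pos: [0.6, -0.1669, 0.2067]
orientation: [-0.768, -3.046, -0.0]
force: [0.6, 1.3, 1.3]
opening: 0.0166
gripper_force: 0.4
```

Call:
drive_tool --moves '[5, 0, 0, 0, 0, 0, 0, 5, 0, 0, 0, 0, 0, 0, 5, 0, 0, -25, 0, 0, 0, 5, 0, 0, -40, 0, 0, 0, 5, 0, 0, -40, 0, 0, 0, 5, 0, 0, -25, 0, 0, 0, 5, 0, 0, 0, 0, 0, 0, 5, 0, 0, 0, 0, 0, 0]' --grip_force 58

```text
t: 5.8
tool_pos: [0.6, -0.1669, 0.3366]
orientation: [0.768, 3.046, -0.0]
force: [-0.6, 0.6, -2.7]
opening: 0.0138
gripper_force: 58.0
```

Run:
```python
from h import *
goto([.573,.087,.2],69.3)
for n in('wrist','scene'):
    c=robot.read_camera(n); np.savez(n+'3.npz',**c)
    vv,uu=[a.ravel() for a in np.mgrid[0:480,0:640]]
    P=world(c,uu,vv); s=robot.read_state(); R=Ro.from_rotvec(s['orientation'])
    L=(P-np.array(s['tool_pos']))@R.as_matrix()*1000; L[:,2]-=167   # tool frame rel grasp point
    near=(np.hypot(L[:,0],L[:,1])<45)
    sh=near&(abs(L[:,2]-21)<4)
    print(n,'shelltop z',np.median(L[sh,2]),sh.sum(),cv2.minEnclosingCircle(L[sh][:,:2].astype(np.float32)),L[sh].min(0),L[sh].max(0))
    col=c['color'].reshape(-1,3).astype(int)
    red=near&(col[:,0]>90)&(col[:,1]<70)&(col[:,2]<70)&(L[:,2]<25)&(L[:,2]>-12)
    print(red.sum(),np.percentile(L[red],[2,98],axis=0).round(1))
```

```text
t 5.8 grasp [ 0.6001 -0.167   0.1693] yawY 61.71 tilt [ 6.e-04 -2.e-04 -1.e+00] q [-0.354  0.23   1.502 -0.     1.409 -1.431] F [-0.6  0.6 -2.7] open 0.013776441817475957
shift mm (tool now) [144.2 210.8 -30.7] turn deg [ 0.    0.03 -7.59]
wrist shelltop z 18.732486907442365 3721 ((-1.7611362934112549, -1.8537133932113647), 30.006868362426758) [-29.76718506 -31.7237766   17.00161797] [28.10689459 28.15045839 24.99591105]
3190 [[-22.5  -8.   -6.7]
 [ 21.    4.7  10.1]]
scene shelltop z 21.446230059298813 269 ((-4.002403736114502, -2.483447313308716), 30.180635452270508) [-32.61075837 -31.25423755  17.04026887] [19.38798164 27.09986192 24.95224024]
143 [[-26.5  -8.5  -5. ]
 [ 15.4   4.6  18.4]]
```

Call:
drive_tool --moves '[5, 0, 0, -33, 0, 0, 0, 5, 0, 0, -33, 0, 0, 0, 5, 9.2, 37, 0, 0, 0, 0, 5, 9.2, 37, 0, 0, 0, 0, 5, 9.2, 37, 0, 0, 0, 0, 5, 9.2, 37, 0, 0, 0, 0, 5, 9.2, 37, 0, 0, 0, 0, 5, 9.2, 37, 0, 0, 0, 0]'

```text
t: 6.7
tool_pos: [0.6564, 0.0562, 0.3999]
orientation: [-0.767, -3.043, 0.002]
force: [0.1, 0.4, -1.5]
opening: 0.0137
gripper_force: 58.0
```

Call:
drive_tool --moves '[5, 0, 0, 0, 0, 0, -7.6, 5, 0, 0, 0, 0, 0, 0, 5, 0, 0, 0, 0, 0, 0]'

```text
t: 7.0
tool_pos: [0.6563, 0.0544, 0.4007]
orientation: [-0.569, -3.087, 0.001]
force: [-0.7, 0.2, -0.5]
opening: 0.0136
gripper_force: 58.0
```

Run:
```python
from h import *
goto([.573,.087,.235],69.3)
c=robot.read_camera('wrist'); np.savez('w4.npz',**c); save(c,'w4')
vv,uu=[a.ravel() for a in np.mgrid[0:480,0:640]]
P=world(c,uu,vv); s=robot.read_state(); R=Ro.from_rotvec(s['orientation']).as_matrix()
L=(P-np.array(s['tool_pos']))@R*1000; L[:,2]-=167
near=(np.hypot(L[:,0],L[:,1])<45); sh=near&(abs(L[:,2]-20)<4)
print('cap tool',np.median(L[sh,2]),sh.sum(),cv2.minEnclosingCircle(L[sh][:,:2].astype(np.float32)))
nk=(abs(P[:,2]-.114)<.005)&(np.hypot(P[:,0]-.573,P[:,1]-.087)<.035)&(np.hypot(L[:,0],L[:,1])>40)
print('neck tool',np.median(L[nk,2]),nk.sum(),cv2.minEnclosingCircle(L[nk][:,:2].astype(np.float32)),cv2.minAreaRect(L[nk][:,:2].astype(np.float32)), 'zworld',np.median(P[nk,2]))
m=(abs(P[:,2]-.088)<.004)&(np.hypot(P[:,0]-.585,P[:,1]-.12)<.11)
print('tanktop',m.sum(),cv2.minAreaRect(P[m][:,:2].astype(np.float32)*1000))
```

```text
t 7.0 grasp [0.6558 0.0544 0.2334] yawY 69.12 tilt [-3.1e-03 -3.0e-04 -1.0e+00] q [ 0.005  0.291  1.312 -0.     1.541 -1.201] F [-0.7  0.2 -0.5] open 0.01357173091320331
shift mm (tool now) [89.   1.  -1.4] turn deg [-0.08 -0.16 -0.18]
cap tool 20.632100285379664 3630 ((-0.14509904384613037, -1.4612571001052856), 30.025541305541992)
neck tool 119.5680114159619 2006 ((89.49793243408203, 1.2055323123931885), 23.704036712646484) ((89.29850006103516, 1.1286869049072266), (47.055267333984375, 41.08250045776367), 89.84172821044922) zworld 0.1148630631974761
tanktop 21690 ((584.7813720703125, 119.34776306152344), (165.41195678710938, 94.33613586425781), 69.26385498046875)
```

View pics/w4.png

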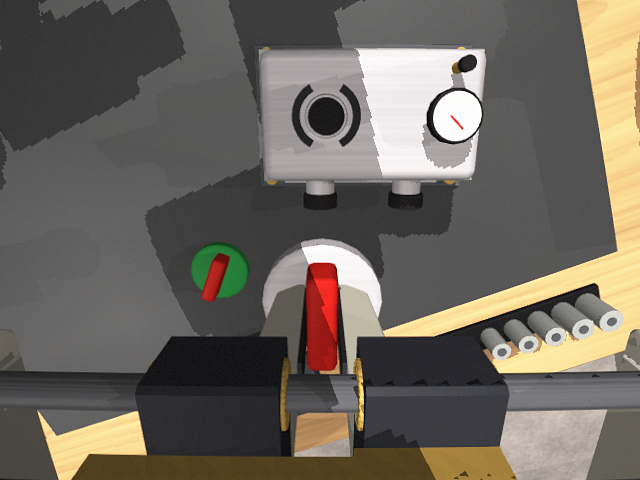

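The neck is at (327,116) with its notches at the top and bottom of the image, in line with the gripped bar at (322,315). The cap now goes over the neck.

Call:
drive_tool --moves '[5, 30, 0.8, 0, 0, 0, 0, 5, 30, 1, 0, 0, 0, 0, 5, 30, 1, 0, 0, 0, 0, 5, 0, 0, 0, 0, 0, 0, 5, 0, 0, 35, 0, 0, 0, 5, 0, 0, 35, 0, 0, 0, 5, 0, 0, 10, 0, 0, 0, 5, 0, 0, 0, 0, 0, 0]'

```text
t: 7.85
tool_pos: [0.5728, 0.0883, 0.3207]
orientation: [-0.567, -3.086, 0.002]
force: [-0.3, -0.4, -1.0]
opening: 0.0136
gripper_force: 58.0
```

Run:
```python
from h import *
goto([.5727,.0891,.1376],69.2)
o=[]
for n in('scene','side'):
    c=robot.read_camera(n); q=pix(c,[.573,.088,.12])[0].astype(int)
    o.append(cv2.resize(c['color'][...,::-1][q[1]-50:q[1]+50,q[0]-50:q[0]+50],(400,400),interpolation=2))
cv2.imwrite('pics/n1.png',np.hstack(o))
```

```text
t 7.85 grasp [0.5721 0.0883 0.1534] yawY 69.19 tilt [-4.3e-03 -4.0e-04 -1.0e+00] q [ 0.065  0.132  1.642 -0.     1.372 -1.143] F [-0.3 -0.4 -1. ] open 0.013630962758856538
shift mm (tool now) [-0.3  1.  15.8] turn deg [-0.11 -0.22 -0.01]
```

View pics/n1.png

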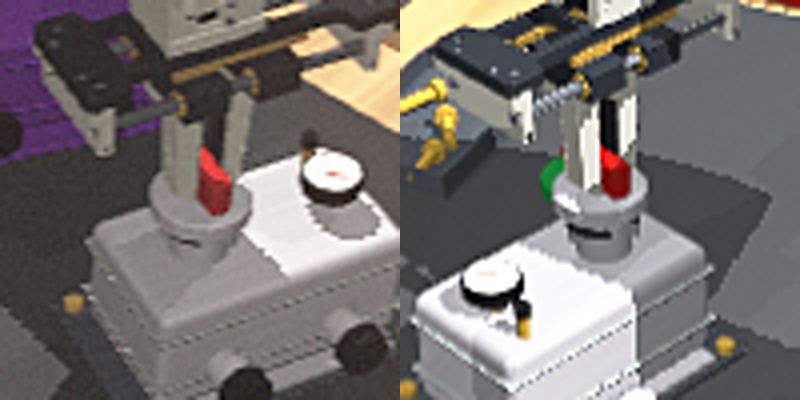

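The cap hangs directly above the neck in both views, at (200,205) and (600,190), with its bar along the tank's x. I lower it and watch the force.

Call:
drive_tool --moves '[5, 0, 0.5, 4, 0, -0.2, 0, 5, 0, 0, 4, 0, 0, 0, 5, 0, 0, 2, 0, 0, 0, 5, 0, 0, 0, 0, 0, 0]' --grip_force 60

```text
t: 8.35
tool_pos: [0.5735, 0.0897, 0.3127]
orientation: [0.564, 3.087, -0.001]
force: [-0.3, -0.0, -0.7]
opening: 0.0134
gripper_force: 60.0
```

Call:
drive_tool --moves '[5, 0, 0, 2, 0, 0, 0, 5, 0, 0, 0, 0, 0, 0]'

```text
t: 8.55
tool_pos: [0.5737, 0.0897, 0.311]
orientation: [0.563, 3.087, -0.001]
force: [-1.1, 0.1, 2.6]
opening: 0.0132
gripper_force: 60.0
```

Call:
drive_tool --moves '[5, 0, 0, 1.5, 0, 0, 0, 5, 0, 0, 0, 0, 0, 0]'

```text
t: 8.75
tool_pos: [0.5737, 0.0896, 0.3096]
orientation: [0.563, 3.087, -0.001]
force: [-1.1, 0.7, 4.3]
opening: 0.0135
gripper_force: 60.0
```

Call:
drive_tool --moves '[5, 0, 0, 1.5, 0, 0, 0, 5, 0, 0, 0, 0, 0, 0]'

```text
t: 8.95
tool_pos: [0.5737, 0.0896, 0.3081]
orientation: [0.563, 3.087, -0.001]
force: [-2.4, 0.2, 6.2]
opening: 0.0138
gripper_force: 60.0
```

Call:
drive_tool --moves '[5, 0, 0, 1.5, 0, 0, 0, 5, 0, 0, 0, 0, 0, 0]'

```text
t: 9.15
tool_pos: [0.5737, 0.0896, 0.3068]
orientation: [0.563, 3.086, -0.001]
force: [-2.7, 0.0, 8.5]
opening: 0.0139
gripper_force: 60.0
```

Call:
drive_tool --moves '[5, 0, 0, 1.5, 0, 0, 0, 5, 0, 0, 0, 0, 0, 0]'

```text
t: 9.35
tool_pos: [0.5738, 0.0896, 0.3055]
orientation: [0.563, 3.086, -0.001]
force: [-4.1, -0.4, 8.7]
opening: 0.0138
gripper_force: 60.0
```

Call:
drive_tool --moves '[5, 0.6, 0, 1, 0, 0, 0, 5, 0, 0, 0, 0, 0, 0]'

```text
t: 9.55
tool_pos: [0.5735, 0.0897, 0.305]
orientation: [0.563, 3.085, -0.001]
force: [-2.0, -1.2, 9.7]
opening: 0.0136
gripper_force: 60.0
```

Call:
drive_tool --moves '[5, 0.4, 0, 1, 0, 0, 0, 5, 0, 0, 0, 0, 0, 0]'

```text
t: 9.75
tool_pos: [0.5733, 0.0897, 0.3047]
orientation: [0.563, 3.084, -0.001]
force: [-3.6, -2.0, 12.8]
opening: 0.0138
gripper_force: 60.0
```

Call:
drive_tool --moves '[5, 0.4, -0.3, 1.5, 0, 0, 0, 5, 0, 0, 0, 0, 0, 0]'

```text
t: 9.95
tool_pos: [0.5731, 0.0897, 0.3046]
orientation: [0.563, 3.083, 0.0]
force: [-5.8, -0.5, 21.0]
opening: 0.0137
gripper_force: 60.0
```

Call:
drive_tool --moves '[5, 0, 0, 1.5, 0, 0, 0, 5, 0, 0, 0, 0, 0, 0]'

```text
t: 10.15
tool_pos: [0.5731, 0.0897, 0.3046]
orientation: [0.563, 3.083, -0.0]
force: [-11.6, -2.5, 31.1]
opening: 0.0139
gripper_force: 60.0
```

Run:
```python
from h import *
goto([.5727,.0891,.1376],69.2); print(robot.read_state()['wrist_torque'])
```

```text
t 10.15 grasp [0.5745 0.0895 0.1373] yawY 69.31 tilt [ 0.0078 -0.0014 -1.    ] q [ 0.068  0.142  1.662 -0.002  1.33  -1.142] F [-11.6  -2.5  31.1] open 0.013914242027488654
shift mm (tool now) [ 1.5 -1.  -0.3] turn deg [0.08 0.45 0.11]
[-0.32496335  2.16259179  0.00601276]
```

Call:
drive_tool --moves '[5, 1, -0.2, -0.8, 0, 0, 0, 5, 0, 0, 0, 0, 0, 6, 5, 0, 0, 0, 0, 0, 6, 5, 0, 0, 0, 0, 0, 6, 5, 0, 0, 0, 0, 0, 0]'

```text
t: 10.65
tool_pos: [0.5729, 0.0898, 0.3047]
orientation: [1.043, 2.952, 0.003]
force: [-0.7, -1.5, 20.8]
opening: 0.0137
gripper_force: 60.0
```

Run:
```python
from h import *
goto([.573,.0895,.1376],69.2-88); print(robot.read_state()['wrist_torque'])
```

```text
t 10.65 grasp [0.5747 0.0895 0.1374] yawY 51.09 tilt [ 0.0106 -0.0014 -0.9999] q [ 0.068  0.14   1.664 -0.002  1.328 -0.823] F [-0.7 -1.5 20.8] open 0.013730695877002772
shift mm (tool now) [ 1.3 -1.1 -0.2] turn deg [ 0.6   0.26 69.89]
[-0.35186525  0.30659015 -0.07968307]
```

Call:
drive_tool --moves '[5, 0, 0, 0, 0, 0, 7, 5, 0, 0, 0, 0, 0, 7, 5, 0, 0, 0, 0, 0, 7, 5, 0, 0, 0, 0, 0, 7, 5, 0, 0, 0, 0, 0, 7, 5, 0, 0, 0, 0, 0, 0]'

```text
t: 11.25
tool_pos: [0.5732, 0.0896, 0.3048]
orientation: [1.884, 2.502, 0.009]
force: [-0.4, -2.5, 20.1]
opening: 0.0137
gripper_force: 60.0
```

Run:
```python
from h import *
goto([.573,.0895,.1376],69.2-88); print(robot.read_state()['wrist_torque'])
```

```text
t 11.25 grasp [0.5751 0.0893 0.1375] yawY 16.04 tilt [ 0.0115 -0.0017 -0.9999] q [ 0.068  0.14   1.664 -0.003  1.327 -0.212] F [-0.4 -2.5 20.1] open 0.013677557782390415
shift mm (tool now) [ 0.7 -2.  -0.2] turn deg [ 0.67  0.08 34.84]
[-0.50479244  0.00139744 -0.04401117]
```

Call:
drive_tool --moves '[5, 0, 0, 0.3, 0, 0, 7, 5, 0, 0, 0, 0, 0, 7, 5, 0, 0, 0, 0, 0, 7, 5, 0, 0, 0, 0, 0, 7, 5, 0, 0, 0, 0, 0, 4, 5, 0, 0, 0, 0, 0, 0]'

```text
t: 11.85
tool_pos: [0.5732, 0.0895, 0.3047]
orientation: [2.5, 1.889, 0.013]
force: [-0.8, -3.6, 20.5]
opening: 0.0136
gripper_force: 60.0
```

Run:
```python
from h import *
goto([.573,.0895,.1376],69.2-88); print(robot.read_state()['wrist_torque'])
```

```text
t 11.85 grasp [0.5751 0.0892 0.1375] yawY -15.85 tilt [ 0.0116 -0.002  -0.9999] q [ 0.067  0.14   1.664 -0.003  1.327  0.345] F [-0.8 -3.6 20.5] open 0.013625162150237213
shift mm (tool now) [-0.3 -2.1 -0.2] turn deg [ 0.67 -0.09  2.95]
[-0.64120043  0.25870821  0.09815524]
```

Call:
drive_tool --moves '[5, 0, 0, 0, 0, 0, 2.5, 5, 0, 0, 0, 0, 0, 1.5, 5, 0, 0, 0, 0, 0, 0]'

```text
t: 12.15
tool_pos: [0.5728, 0.0898, 0.3047]
orientation: [2.563, 1.804, 0.012]
force: [-3.4, -2.5, 23.0]
opening: 0.0137
gripper_force: 60.2
```

Run:
```python
from h import *
goto([.573,.0895,.1376],69.2-88); print(robot.read_state()['wrist_torque'])
```

```text
t 12.15 grasp [0.5746 0.0895 0.1374] yawY -19.73 tilt [ 0.0103 -0.0016 -0.9999] q [ 0.068  0.14   1.664 -0.002  1.328  0.413] F [-3.4 -2.5 23. ] open 0.01367633469181838
shift mm (tool now) [-0.5 -1.5 -0.2] turn deg [ 0.59 -0.11 -0.93]
[-0.42364321  0.87437228  0.37145084]
```

Call:
drive_tool --moves '[5, 0, 0, 0, 0, 0, 2, 5, 0, 0, 0, 0, 0, 0, 5, 0, 0, 0, 0, 0, 0]'

```text
t: 12.45
tool_pos: [0.5727, 0.0899, 0.3047]
orientation: [2.594, 1.761, 0.012]
force: [-5.2, -1.5, 23.9]
opening: 0.0133
gripper_force: 60.3
```

Run:
```python
from h import *
goto([.573,.0895,.1376],69.2-88); print(robot.read_state()['wrist_torque'])
o=[]
for n in('scene','side'):
    c=robot.read_camera(n); q=pix(c,[.573,.088,.12])[0].astype(int)
    o.append(cv2.resize(c['color'][...,::-1][q[1]-50:q[1]+50,q[0]-50:q[0]+50],(400,400),interpolation=2))
cv2.imwrite('pics/f1.png',np.hstack(o))
c=robot.read_camera('wrist'); s=robot.read_state()
vv,uu=[a.ravel() for a in np.mgrid[0:480,0:640]]; P=world(c,uu,vv); col=c['color'].reshape(-1,3).astype(int)
red=(np.hypot(P[:,0]-.573,P[:,1]-.089)<.04)&(col[:,0]>90)&(col[:,1]<70)&(col[:,2]<70)&(abs(P[:,2]-.141)<.006)
print(red.sum(),cv2.minAreaRect(plane(c,uu[red],vv[red],.141)[:,:2].astype(np.float32)*1000))
```

```text
t 12.45 grasp [0.5743 0.0897 0.1374] yawY -21.65 tilt [ 0.0099 -0.0015 -0.9999] q [ 0.068  0.14   1.664 -0.002  1.328  0.446] F [-5.2 -1.5 23.9] open 0.013310619599809892
shift mm (tool now) [-0.7 -1.2 -0.2] turn deg [ 0.56 -0.12 -2.85]
[-0.30414924  1.03330548  0.53697464]
2737 ((572.849365234375, 87.92913818359375), (46.77421188354492, 13.436355590820312), 69.23793029785156)
```

View pics/f1.png

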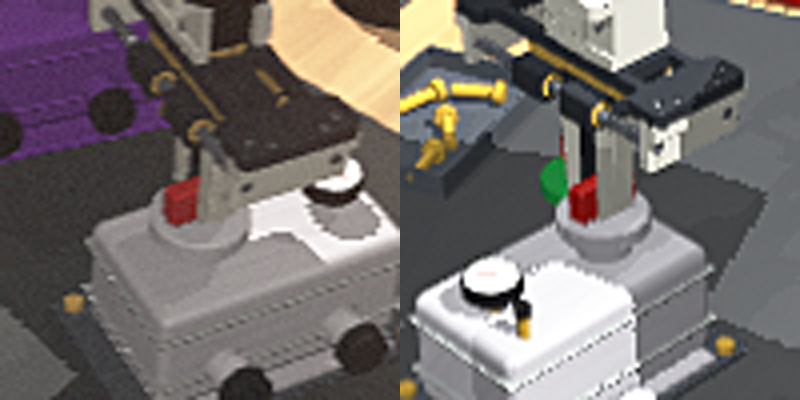

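The bar now lies across the tank and the shell sits down on the neck at (200,215) and (605,215). The cap has met the stop, since the torque rose to 0.54 N·m. I add a little press margin for the pump-up.

Call:
drive_tool --moves '[5, 0, 0, 1.3, 0, 0, 0, 5, 0, 0, 0, 0, 0, 0, 5, 0, 0, 0, 0, 0, 0, 5, 0, 0, 0, 0, 0, 0]'

```text
t: 13.0
tool_pos: [0.5727, 0.0899, 0.3046]
orientation: [2.593, 1.761, 0.012]
force: [-9.2, -2.1, 32.9]
opening: 0.0134
gripper_force: 60.4
```

Run:
```python
from h import *
goto([.573,.0895,.1376],69.2-88); print(robot.read_state()['wrist_torque'])
print(robot.close_job())
```

```text
t 13.0 grasp [0.5744 0.0897 0.1373] yawY -21.65 tilt [ 0.0102 -0.0015 -0.9999] q [ 0.068  0.139  1.664 -0.002  1.328  0.446] F [-9.2 -2.1 32.9] open 0.013421134353467364
shift mm (tool now) [-0.7 -1.2 -0.3] turn deg [ 0.58 -0.12 -2.85]
[-0.40867341  1.9786899   0.54764765]
the job is handed in; nothing more can be done
None
```

The red-gripped cap is on the aluminium tank's neck, pressed fully down (about 33 N), turned clockwise to the stop and still gripped at 60 N; the job is handed in at 13.0 s, and I did not touch the other items.

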